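# Set the loose snooker balls in the display rack

### The arm

A 6-joint arm with a two-finger parallel gripper is mounted at the origin on the work surface; the furniture and walls round the work are solid. World frame = base frame: x ahead of the robot, y to its left, z up, the work surface at z = 0. Lengths are in mm, angles in rad, forces in N, time in s.
With the tool pointing down it reaches from about 375 to 975 mm from the base axis. Payload 3.8 kg.
Tool frame: the origin (TCP) lies at the very end of the fingers, on their centre line; the grasp point (between the pads) lies 19 mm behind it; z points along the fingers, y is the line along which they close (so a half turn about z gives the same grasp; the last joint's range is limited). The gripper opens to 88 mm and grips with 3 to 60 N. Pads are 18 mm wide; open, the fingers measure 123 mm over their backs; the gripper's body (75 mm by 187 mm) begins 45 mm behind the grasp point.
Start: joints at [1.101, 0.264, 1.604, -0, 1.274, -0.037], TCP at [283.102, 612.757, 238.706] pointing down, gripper open.
Joint ranges: [-2.63, 2.63], [-0.94, 2.18], [0.31, 2.57], [-1.31, 4.45], [0, 2.66], [-2.55, 2.55]. Speed limits (rad/s): [2.57, 2.57, 3.14, 3.14, 3.14, 3.14].

### API

Orientations are given as a unit quaternion [x, y, z, w].
In Python, from plant import robot gives the robot as it stands. The module is installed in compiled form; this text tells all that it offers.
- The arm moves only by the shell command python3 -m jog 'ROWS'. ROWS is JSON, a list of rows, each an object with "dp": the shift along the tool's x, y, z each as a share of 1000 mm, from -1 to 1, a list of three; "twist": the turn, a rotation vector about the tool's x, y, z each as a share of 180 degrees, from -1 to 1, a list of three; "claw": the closure, from 0 (fully open) to 1 (shut). In form: [{"dp": [x, y, z], "twist": [rx, ry, rz], "claw": claw}, ...]. A call has 1 to 8 rows; each row shifts and turns the commanded pose from where the row before left it, along the tool's axes as they then stand; what a row does not reach is not made up. A row lasts 1/10 s, in which the tool goes at most 50 mm and 8.59 degrees, less where a joint would pass 70% of its speed; a pose out of reach is approached as far as the arm can. A call with a number of a shift or a turn outside -1 to 1 is refused whole. A call with a gripper value outside its range is refused whole. The fingers move at their own pace and stop on an object; the grip force is fixed at half the most. Time passes only in rows, so rows that do not move let the fingers close. It gives the time, the measured TCP pose, the force, the opening and the grip force at its end, in the units of the state.
- robot.get_state(): the state, without advancing time (a new reading comes with each control period).
- robot.read_camera(name): name is "scene" or "top" or "wrist"; returns the picture (480x640x3 uint8, blue, green, red); there is no depth.
- robot.camera_model(name): a dict with "fx", "fy", "cx", "cy" (pixels), "extrinsics" (4x4, takes a point from world to camera coordinates). Camera axes: x right, y up, looking along -z (the intrinsics and any distortion apply to the point x, -y, -z); pixel columns grow to the right and rows downward; lengths in mm; the calibration is good to about 2 mm. A picture is of the moment at which its call begins: read the wrist's pose just before it. camera_model takes no time and is no camera call; for the wrist camera it gives the pose at the moment of the call.
- robot.hand_in(): hands the job in; it is judged then, once.
Trained networks look in the newest picture that a camera, given by its name, has taken for a name from the list of things; names that differ only in an ending like _2 or _b are one class to them, and where a whole thing is asked for, a point or a joint stands for the part that bears it (a point fixed in the world has none). Each returns a list of dicts, best first, with "p" (0 to 1); they miss things now and then, are a little off and sometimes report something else, mostly with a low value. They report only what shows in the picture. A call takes as long as a camera call. They do not tell look-alikes from the thing itself.
- robot.spot_in(camera, label): "box" ([left, top, right, bottom] as shares, 0 to 1, of the picture: columns of its width, rows of its height, round what is visible of it).
- robot.pinpoint(camera, label): "position" ([column, row] as shares, 0 to 1, of the picture: columns of its width, rows of its height: a listed point, or the origin of a listed thing).
The state is a dict: "time": time; "qpos": joint angles; "qvel": joint speeds; "joint_efforts": joint torques, N m; "tool_pos": TCP position; "ee_rot": TCP orientation; "ft_force": force on the tool from outside, world axes, zero at the start; "ft_torque": the same for the moment, N m; "opening": opening from 0.0 (shut) to 1.0 (fully open); "grip_force": force on a finger pad.
Only numpy, scipy, OpenCV 4.12 (cv2) and the standard library are available. Lean on these libraries where they do the work, as an engineer would, in place of code of your own. Each camera call takes 0.05 s, during which the arm holds its last target. There are 200 camera calls.

### The job

Two snooker balls are loose on the desk and could roll off. Put the yellow ball in the middle dimple of the wooden display rack, beside the white ball, and the red ball in the empty dimple at the rack's other end. Leave the white ball in its dimple, and let neither loose ball fall off the desk.

Things in the scene. Friction and masses are not known exactly. Their poses are not given: they have to be found in the camera images.
- yellow_ball_center (a point): Centre of the plain yellow snooker ball, 52.5 mm in diameter, about 0.14 kg, loose on the desk top (centre 26 mm above it). It rolls if pushed.
- red_ball_center (a point): Centre of the plain red snooker ball, same size and weight, also loose on the desk top.
- white_ball_center (a point): Centre of the plain white snooker ball, same size and weight. It already rests in the dimple at the +y end of the rack and stays there.
- rack: Pale wood rack, fixed: 84 mm (own x) by 254 mm (own y, the row), 22 mm high, on a dark plinth 4 mm wider all round. Origin: centre of its underside, on the desk; z up. Three round dimples in its top, 33 mm wide, 9 mm deep, green inside, at y = +85 mm (white ball), 0 (middle), -85 mm (empty end). A seated ball's centre is 42 mm above the underside. Neighbours are 32 mm apart: close the fingers along the rack's x.
Things that resemble listed ones, but are neither listed nor needed, are in the scene too. Of the things like the part that bears yellow_ball_center, leave any that is green or pink; of the rest the smaller one is meant.

How it is judged:
By the outcome, as a careful person would: the job done as asked, in the order asked, and still so for the second after the job is handed in, with the robot touching nothing.
It also fails if it takes over 58 s, if anything falls off the work surface, if the arm or the gripper's body presses on something with over 40 N, if the wrist force passes 120 N, or if a joint passes its speed limit or range.

## Working session

There is one attempt and no reset: what is moved stays moved. The work goes in short steps, Python scripts to look and compute and a shell command to move; the robot and the scene stay as the last step left them, time stands still between calls to the robot, and variables do not carry over. Pictures are saved under pics/ and viewed, at most 10 in all, crops included, and the job is handed in when it is done.

```bash
mkdir -p pics; cat > h.py <<'E'
from plant import robot
import numpy as np, cv2
def ray(cam,px):
    m=robot.camera_model(cam);E=np.array(m["extrinsics"]);R=E[:3,:3];t=E[:3,3]
    d=np.array([(px[0]-m["cx"])/m["fx"],-(px[1]-m["cy"])/m["fy"],-1.]);
    return -R.T@t,R.T@d
def onz(cam,px,z):
    o,d=ray(cam,px);return o+d*(z-o[2])/d[2]
def proj(cam,p):
    m=robot.camera_model(cam);E=np.array(m["extrinsics"]);c=E[:3,:3]@np.array(p)+E[:3,3]
    return np.array([m["cx"]+m["fx"]*c[0]/-c[2],m["cy"]-m["fy"]*c[1]/-c[2]])
E
python3 - <<'E'
from h import *
a=robot.read_camera("top");b=robot.read_camera("scene")
cv2.imwrite("pics/top.png",a);cv2.imwrite("pics/scene.png",b)
for c in ("top","scene"):
    m=robot.camera_model(c);print(c,{k:v for k,v in m.items() if k!="extrinsics"},np.round(m["extrinsics"],3).tolist())
    for l,z in (("yellow_ball_center",26),("red_ball_center",26),("white_ball_center",42),("rack",0)):
        for r in robot.pinpoint(c,l)[:5]:
            px=np.array(r["position"])*[640,480];print(c,l,round(r["p"],2),px.round(),onz(c,px,z).round())
s=robot.get_state();print(s["time"],s["tool_pos"],s["ee_rot"],s["opening"])
E
```

```text
top {'fx': 495.76331720261885, 'fy': 495.76331720261885, 'cx': 312.6509651070038, 'cy': 239.39471926532775} [[0.011, -1.0, -0.023, -38.621], [0.99, 0.008, 0.14, -480.827], [-0.14, -0.024, 0.99, -996.69], [0.0, 0.0, 0.0, 1.0]]
top yellow_ball_center 0.88 [388. 234.] [ 495. -191.   26.]
top yellow_ball_center 0.7 [282. 210.] [545.  32.  26.]
top yellow_ball_center 0.67 [383. 284.] [ 391. -180.   26.]
top yellow_ball_center 0.56 [334. 253.] [454. -79.  26.]
top red_ball_center 0.86 [478. 234.] [ 496. -378.   26.]
top white_ball_center 0.81 [178. 254.] [448. 244.  42.]
top rack 0.71 [194. 218.] [530. 225.   0.]
scene {'fx': 585.3671273536138, 'fy': 585.3671273536138, 'cx': 329.03903800353055, 'cy': 237.9882809568664} [[0.899, -0.438, 0.004, -460.224], [0.238, 0.494, 0.836, -169.674], [-0.368, -0.751, 0.549, -959.74], [0.0, 0.0, 0.0, 1.0]]
scene yellow_ball_center 0.92 [369. 315.] [ 491. -197.   26.]
scene yellow_ball_center 0.81 [336. 236.] [549.  45.  26.]
scene yellow_ball_center 0.65 [321. 280.] [458. -76.  26.]
scene yellow_ball_center 0.57 [307. 317.] [ 396. -156.   26.]
scene red_ball_center 0.96 [435. 387.] [ 498. -377.   26.]
scene red_ball_center 0.19 [370. 312.] [ 497. -191.   26.]
scene white_ball_center 0.67 [253. 192.] [450. 260.  42.]
scene rack 0.73 [294. 207.] [534. 229.   0.]
0.5 [283.11376655 612.73263398 238.67073546] [ 2.14738350e-01  9.76671613e-01 -3.02195577e-05  8.20445680e-07] 0.9994029073397345
```

View pics/top.png

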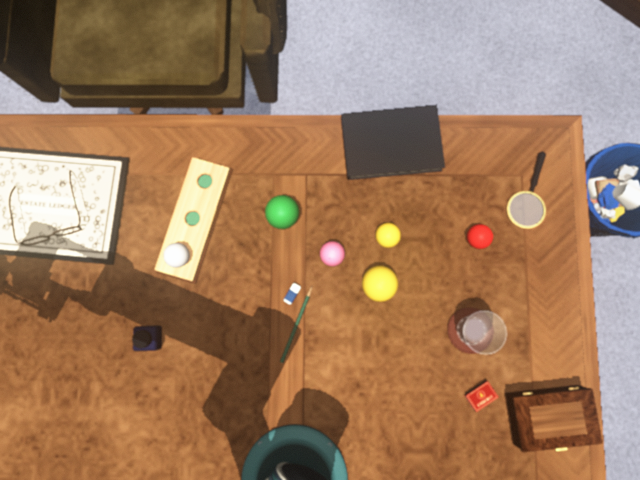

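View pics/scene.png

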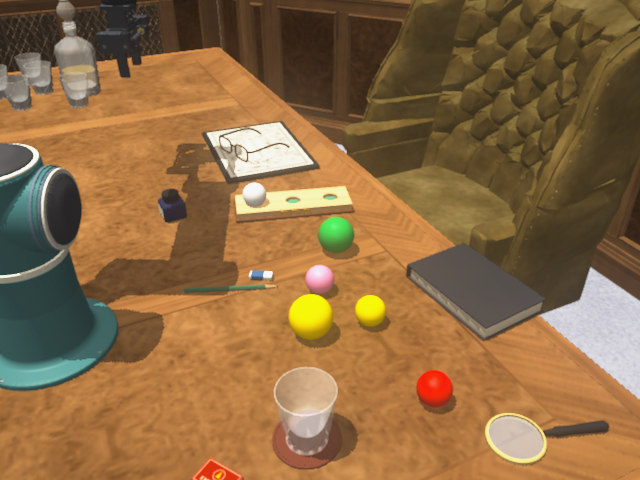

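Yellow-class candidates in the top view: small yellow (388,235), large yellow (380,284), green (282,212) and pink (332,253). Green and pink are excluded, and of the two yellows the smaller at (388,235) fits. I'll confirm it in a crop and refine the positions.

```bash
python3 - <<'E'
from h import *
from scipy.optimize import least_squares
im={c:cv2.imread(f"pics/{c}.png") for c in("top","scene")}
def blob(c,lo,hi,box):
    h=cv2.cvtColor(im[c],cv2.COLOR_BGR2HSV);k=cv2.inRange(h,lo,hi);z=np.zeros_like(k)
    x0,y0,x1,y1=box;z[y0:y1,x0:x1]=k[y0:y1,x0:x1]
    ct=max(cv2.findContours(z,0,2)[0],key=cv2.contourArea);(u,v),r=cv2.minEnclosingCircle(ct);return np.array([u,v]),r
Y=((22,150,120),(35,255,255));R=((0,200,110),(4,255,255));W=((0,0,150),(180,70,255))
J={"yellow":(Y,(370,215,410,252),(350,290,390,335)),"big":(Y,(355,258,405,310),(285,285,338,345)),"red":(R,(460,218,500,255),(412,365,458,412)),"white":(W,(158,236,195,272),(238,178,270,210))}
for n,(q,a,b) in J.items():
    A,ra=blob("top",*q,a);B,rb=blob("scene",*q,b)
    f=least_squares(lambda p:np.r_[proj("top",p)-A,proj("scene",p)-B],[480,0,30])
    print(n,A,ra,B,rb,f.x.round(1),f.fun.round(1),"onz",*[onz(c,px,42 if n=="white" else 37 if n=="big" else 26.2).round(1) for c,px in(("top",A),("scene",B))])
for n,c in (("top",[(193,208,0),(188,168,0)]),):
    h=cv2.cvtColor(im["top"],cv2.COLOR_BGR2HSV);k=cv2.inRange(h[145:290,145:240],(60,80,60),(90,255,255))
    for ct in cv2.findContours(k,0,2)[0]:
        if cv2.contourArea(ct)>30:
            (u,v),r=cv2.minEnclosingCircle(ct);print("dimple",u+145,v+145,r,onz("top",(u+145,v+145),18).round(1))
h=cv2.cvtColor(im["scene"],cv2.COLOR_BGR2HSV);k=cv2.inRange(h[180:222,270:355],(60,60,40),(95,255,255))
for ct in cv2.findContours(k,0,2)[0]:
    if cv2.contourArea(ct)>10:
        (u,v),r=cv2.minEnclosingCircle(ct);print("sc dimple",u+270,v+180,r,onz("scene",(u+270,v+180),18).round(1))
cv2.imwrite("pics/crop.png",np.hstack([cv2.resize(im["top"][190:320,260:420],(400,325)),cv2.resize(im["top"][150:290,130:270],(325,325))]))
E
```

```text
yellow [387.70791626 234.8168335 ] 12.04211139678955 [370.04840088 310.24194336] 15.890727996826172 [ 494.1 -190.8   30.1] [ 0.3 -0.8 -0.7  0.1] onz [ 493.  -190.6   26.2] [ 497.7 -187.    26.2]
big [379.72366333 283.35736084] 17.44562339782715 [310.79898071 316.32473755] 22.847444534301758 [ 393.2 -172.4   40.4] [ 0.4 -1.1 -0.9  0.1] onz [ 391.2 -172.    37. ] [ 396.2 -169.2   37. ]
red [479.5 236. ] 12.659089088439941 [434.08334351 388.08334351] 17.921598434448242 [ 493.1 -380.3   30.1] [ 0.4 -0.8 -0.6  0.1] onz [ 492.  -380.7   26.2] [ 496.4 -377.7   26.2]
white [176.47065735 253.01344299] 24.428260803222656 [251.38546753 196.26211548] 14.985748291015625 [446.6 248.3  39.4] [-0.5  1.4  1.6 -0.1] onz [449.4 246.7  42. ] [441.8 244.8  42. ]
sc dimple 335.0 221.0 10.000100135803223 [578.6 107.7  18. ]
sc dimple 292.5 201.0 4.500100135803223 [530.7 225.7  18. ]
```

View pics/crop.png

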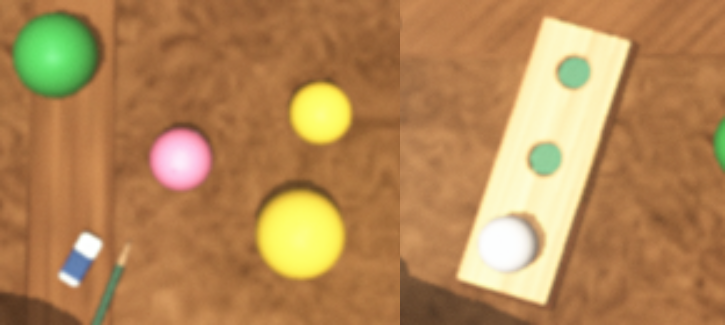

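The crop confirms the small yellow ball at crop (320,112). The rack dimples are at crop (545,158) for the middle and (573,72) for the empty end. Next I'll work out the moves.

```bash
cat >> h.py <<'E'
from scipy.spatial.transform import Rotation as Ro
def need(tgt,ang):
    """tool-frame shift (mm) to target TCP, vertical; and yaw (deg) about tool z so tool y points at ang (deg, mod 180)"""
    s=robot.get_state();R=Ro.from_quat(s["ee_rot"]).as_matrix();p=np.array(s["tool_pos"])
    a=np.degrees(np.arctan2(R[1,1],R[0,1]));d=(ang-a+90)%180-90
    print("t",round(s["time"],2),"tcp",p.round(1),"yawy",round(a,1),"open",round(s["opening"],3),"grip",round(s["grip_force"],1),"F",np.round(s["ft_force"],1),"q",np.round(s["qpos"],2),"tilt",R[:,2].round(3))
    print("dp tool mm",(R.T@(np.array(tgt)-p)).round(1),"twist z deg (tool)",round(-d,1), "share",round(-d/180,4))
E
python3 - <<'E'
from h import *
k=325/140
P=lambda u,v:((u-400)/k+130,v/k+150)
e=onz("top",P(573,72),18);m=onz("top",P(545,158),18);w=onz("top",P(508,243),42);print(e.round(1),m.round(1),w.round(1))
c=[onz("top",P(*q),22).round(1) for q in((543,17),(630,40),(546,305),(457,278))];print(c,np.mean(c,0))
for a,b in((c[0],c[3]),(c[1],c[2]),(e,w)):print(np.linalg.norm(a-b),np.degrees(np.arctan2(*(b-a)[[1,0]]))-90)
need((494,-190,120),72)
E
```

```text
[608.7 200.8  18. ] [527.4 223.3  18. ] [445.9 246.4  42. ]
[array([660.2, 230.2,  22. ]), array([638.4, 147.9,  22. ]), array([392.3, 215.3,  22. ]), array([415.9, 297.3,  22. ])] [526.7   222.675  22.   ]
253.34738996089942 74.64173869096314
255.16263441185896 74.68382989307568
170.71994161867906 74.35589246523816
t 0.5 tcp [283.1 612.7 238.7] yawy 65.2 open 0.999 grip 0.0 F [0.3 0.3 0.7] q [ 1.1   0.26  1.6  -0.    1.27 -0.04] tilt [-0. -0. -1.]
dp tool mm [-528.1 -640.2  118.7] twist z deg (tool) -6.8 share -0.0378
```

```bash
python3 -m jog '[{"dp":[-0.025,-0.03,0],"twist":[0,0,-0.026],"claw":0},{"dp":[-0.025,-0.03,0],"twist":[0,0,-0.026],"claw":0},{"dp":[-0.024,-0.043,0],"twist":[0,0,0],"claw":0},{"dp":[-0.024,-0.043,0],"twist":[0,0,0],"claw":0},{"dp":[-0.024,-0.043,0],"twist":[0,0,0],"claw":0},{"dp":[-0.024,-0.043,0],"twist":[0,0,0],"claw":0},{"dp":[-0.024,-0.043,0],"twist":[0,0,0],"claw":0},{"dp":[-0.024,-0.043,0],"twist":[0,0,0],"claw":0}]'
python3 -c "
from h import *
need((494,-190,150),74.6)"
```

```text
time: 1.3
tool_pos: [376.6, 249.5, 239.0]
ee_rot: [0.134, 0.991, 0.0, 0.001]
ft_force: [0.2, 0.4, -0.0]
opening: 1.002
grip_force: 0.0
t 1.3 tcp [376.6 249.5 239. ] yawy 74.6 open 1.002 grip 0.0 F [ 0.2  0.4 -0. ] q [ 0.53 -0.17  2.06 -0.    1.25 -0.77] tilt [ 0.001  0.    -1.   ]
dp tool mm [-229.8 -392.6   89. ] twist z deg (tool) -0.0 share -0.0
```

```bash
python3 -m jog '[{"dp":[-0.025,-0.043,0],"twist":[0,0,0],"claw":0},{"dp":[-0.025,-0.043,0],"twist":[0,0,0],"claw":0},{"dp":[-0.025,-0.043,0],"twist":[0,0,0],"claw":0},{"dp":[-0.025,-0.043,0],"twist":[0,0,0],"claw":0},{"dp":[-0.025,-0.043,0],"twist":[0,0,0],"claw":0},{"dp":[-0.025,-0.043,0],"twist":[0,0,0],"claw":0},{"dp":[-0.025,-0.043,0.01],"twist":[0,0,0],"claw":0},{"dp":[-0.025,-0.043,0.01],"twist":[0,0,0],"claw":0}]'
python3 -m jog '[{"dp":[-0.015,-0.024,0.03],"twist":[0,0,0],"claw":0},{"dp":[-0.015,-0.024,0.03],"twist":[0,0,0],"claw":0},{"dp":[0,0,0],"twist":[0,0,0],"claw":0},{"dp":[0,0,0],"twist":[0,0,0],"claw":0}]'
cat > look.py <<'E'
from h import *
import sys
def ball(name,z,tgtz,pic=None,ang=74.6):
    # wrist view: network spot -> colour blob centroid -> world at height z
    im=robot.read_camera("wrist")
    if pic: cv2.imwrite(pic,im)
    for r in robot.pinpoint("wrist",name)[:4]:
        px=np.array(r["position"])*[640,480];print(name,round(r["p"],2),px.round(),onz("wrist",px,z).round(1))
    h=cv2.cvtColor(im,cv2.COLOR_BGR2HSV)
    k=cv2.inRange(h,(22,150,120),(35,255,255)) if "yellow" in name else cv2.inRange(h,(0,200,110),(4,255,255))
    for ct in cv2.findContours(k,0,2)[0]:
        if cv2.contourArea(ct)>300:
            (u,v),r=cv2.minEnclosingCircle(ct);w=onz("wrist",(u,v),z);print("blob",round(u),round(v),round(r),w.round(1))
E
python3 -c "
from look import *
ball('yellow_ball_center',26.2,7,'pics/w1.png');need((494,-190,8),74.6)"
```

```text
time: 2.1
tool_pos: [478.0, -134.5, 219.7]
ee_rot: [0.135, 0.991, -0.0, 0.001]
ft_force: [0.8, 1.0, -0.0]
opening: 1.002
grip_force: 0.0
time: 2.5
tool_pos: [492.8, -186.3, 158.4]
ee_rot: [0.135, 0.991, 0.001, -0.001]
ft_force: [0.0, -0.2, 0.7]
opening: 1.003
grip_force: 0.0
yellow_ball_center 0.76 [448. 143.] [455.4 -74.1  26.2]
yellow_ball_center 0.64 [613. 216.] [546.8  45.2  26.2]
yellow_ball_center 0.58 [317. 233.] [ 497.6 -188.3   26.2]
blob 316 231 32 [ 496.  -188.9   26.2]
blob 301 90 58 [ 390.2 -170.7   26.2]
t 2.6 tcp [ 494.1 -185.9  160.4] yawy 74.6 open 0.999 grip 0.0 F [ 0.1 -0.4 -0.4] q [-0.41  0.05  2.    0.    1.09 -1.71] tilt [ 0.002 -0.    -1.   ]
dp tool mm [ -0.8  -4.  152.4] twist z deg (tool) -0.0 share -0.0
```

View pics/w1.png

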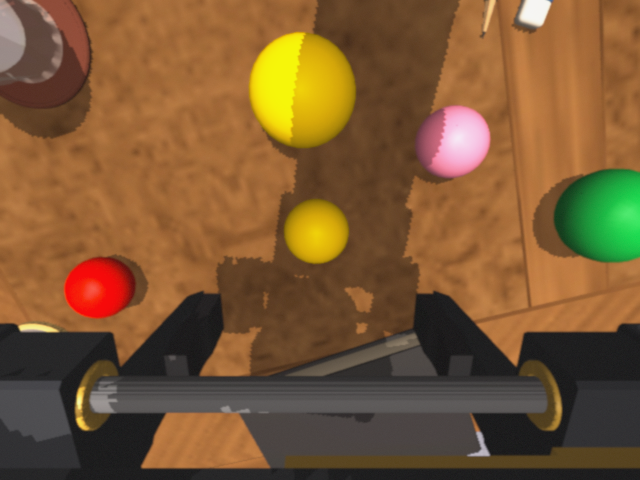

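The wrist view shows the small yellow at (316,231), with the big yellow at (302,90) and pink at (453,142), and both are clear of the fingers. Descending to grasp.

```bash
python3 -m jog '[{"dp":[-0.001,-0.0015,0.04],"twist":[0,0,0],"claw":0},{"dp":[-0.001,-0.0015,0.04],"twist":[0,0,0],"claw":0},{"dp":[0,0,0.04],"twist":[0,0,0],"claw":0},{"dp":[0,0,0.02],"twist":[0,0,0],"claw":0},{"dp":[0,0,0.01],"twist":[0,0,0],"claw":0},{"dp":[0,0,0],"twist":[0,0,0],"claw":0},{"dp":[0,0,0],"twist":[0,0,0],"claw":0.3},{"dp":[0,0,0],"twist":[0,0,0],"claw":0.4}]'
python3 -c "
from h import *
need((495,-189,8),74.6)"
```

```text
time: 3.4
tool_pos: [496.5, -190.4, 11.2]
ee_rot: [0.134, 0.991, -0.001, 0.002]
ft_force: [-0.1, 0.6, 0.8]
opening: 0.843
grip_force: 0.0
t 3.4 tcp [ 496.5 -190.4   11.2] yawy 74.6 open 0.843 grip 0.0 F [-0.1  0.6  0.8] q [-0.41  0.25  2.1   0.    0.79 -1.71] tilt [ 0.004 -0.002 -1.   ]
dp tool mm [1.8 0.9 3.2] twist z deg (tool) -0.0 share -0.0001
```

```bash
python3 -m jog '[{"dp":[0,0,0.003],"twist":[0,0,0],"claw":0.4},{"dp":[0,0,0],"twist":[0,0,0],"claw":0.5},{"dp":[0,0,0],"twist":[0,0,0],"claw":0.6},{"dp":[0,0,0],"twist":[0,0,0],"claw":0.6},{"dp":[0,0,0],"twist":[0,0,0],"claw":0.6},{"dp":[0,0,0],"twist":[0,0,0],"claw":0.6},{"dp":[0,0,0],"twist":[0,0,0],"claw":0.6},{"dp":[0,0,0],"twist":[0,0,0],"claw":0.6}]'
```

```text
time: 4.2
tool_pos: [494.9, -190.0, 6.2]
ee_rot: [0.134, 0.991, -0.0, 0.0]
ft_force: [-0.5, 1.5, 2.7]
opening: 0.579
grip_force: 29.7
```

```bash
python3 -m jog '[{"dp":[0,0,-0.02],"twist":[0,0,0],"claw":0.6},{"dp":[0,0,-0.04],"twist":[0,0,0],"claw":0.6},{"dp":[0,0,-0.04],"twist":[0,0,0],"claw":0.6},{"dp":[0,0,-0.04],"twist":[0,0,0],"claw":0.6},{"dp":[0,0.01,-0.01],"twist":[0,0,0],"claw":0.6},{"dp":[0,0.02,0],"twist":[0,0,0],"claw":0.6}]'
python3 -c "
from h import *
need((527,223,120),74.6)"
```

```text
time: 4.8
tool_pos: [503.8, -161.7, 157.8]
ee_rot: [0.135, 0.991, -0.001, 0.002]
ft_force: [0.0, 0.3, -1.2]
opening: 0.573
grip_force: 29.9
t 4.8 tcp [ 503.8 -161.7  157.8] yawy 74.5 open 0.573 grip 29.9 F [ 0.   0.3 -1.2] q [-0.36  0.05  2.   -0.    1.08 -1.66] tilt [ 0.004 -0.002 -1.   ]
dp tool mm [ 81.  376.9  37.2] twist z deg (tool) -0.1 share -0.0008
```

```bash
python3 -m jog '[{"dp":[0.01,0.043,0],"twist":[0,0,0],"claw":0.6},{"dp":[0.01,0.043,0],"twist":[0,0,0],"claw":0.6},{"dp":[0.01,0.043,0],"twist":[0,0,0],"claw":0.6},{"dp":[0.01,0.043,0],"twist":[0,0,0],"claw":0.6},{"dp":[0.01,0.043,0],"twist":[0,0,0],"claw":0.6},{"dp":[0.01,0.043,0],"twist":[0,0,0],"claw":0.6},{"dp":[0.01,0.043,0],"twist":[0,0,0],"claw":0.6},{"dp":[0.01,0.043,0],"twist":[0,0,0],"claw":0.6}]'
python3 -m jog '[{"dp":[0,0.02,0],"twist":[0,0,0],"claw":0.6},{"dp":[0,0.01,0],"twist":[0,0,0],"claw":0.6},{"dp":[0,0,0],"twist":[0,0,0],"claw":0.6},{"dp":[0,0,0],"twist":[0,0,0],"claw":0.6}]'
python3 - <<'E'
from h import *
need((527,223,24),74.6)
im=robot.read_camera("wrist");cv2.imwrite("pics/w2.png",im)
for p in((527,223,14),(608.5,200.5,14),(446,246.5,42)):print(proj("wrist",p).round())
h=cv2.cvtColor(im,cv2.COLOR_BGR2HSV);k=cv2.inRange(h,(55,60,40),(95,190,255))
for ct in cv2.findContours(k,0,2)[0]:
    if cv2.contourArea(ct)>100:
        (u,v),r=cv2.minEnclosingCircle(ct);print(round(u),round(v),round(r),onz("wrist",(u,v),18).round(1))
E
```

```text
time: 5.6
tool_pos: [515.3, 193.8, 153.7]
ee_rot: [0.134, 0.991, -0.001, -0.001]
ft_force: [0.3, 0.0, -1.2]
opening: 0.577
grip_force: 29.9
time: 6.0
tool_pos: [524.7, 219.5, 155.2]
ee_rot: [0.135, 0.991, -0.001, -0.001]
ft_force: [-0.5, -0.2, -1.8]
opening: 0.569
grip_force: 29.9
t 6.0 tcp [524.7 219.5 155.2] yawy 74.5 open 0.569 grip 29.9 F [-0.5 -0.2 -1.8] q [ 0.35  0.13  1.92 -0.    1.09 -0.95] tilt [-0.001 -0.001 -1.   ]
dp tool mm [ -1.4   4.2 131.2] twist z deg (tool) -0.1 share -0.0004
[324. 227.]
[324. 317.]
[327. 121.]
94 312 10 [546.7   5.4  18. ]
106 309 49 [546.6  16.5  18. ]
327 228 18 [526.6 225.5  18. ]
```

View pics/w2.png

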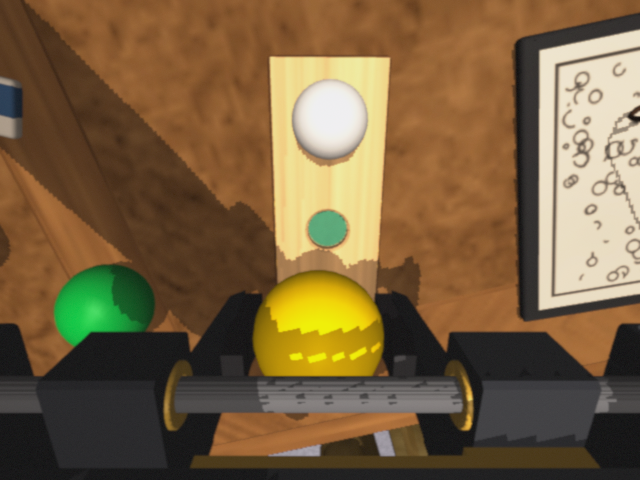

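```bash
python3 -m jog '[{"dp":[-0.001,0.005,0.03],"twist":[0,0,0],"claw":0.6},{"dp":[0,0,0.04],"twist":[0,0,0],"claw":0.6},{"dp":[0,0,0.03],"twist":[0,0,0],"claw":0.6},{"dp":[0,0,0.015],"twist":[0,0,0],"claw":0.6},{"dp":[0,0,0.008],"twist":[0,0,0],"claw":0.6},{"dp":[0,0,0.004],"twist":[0,0,0],"claw":0.6},{"dp":[0,0,0],"twist":[0,0,0],"claw":0.6},{"dp":[0,0,0],"twist":[0,0,0],"claw":0.6}]'
python3 -c "
from h import *
need((527,224.2,22.5),74.6)"
```

```text
time: 6.85
tool_pos: [528.6, 225.8, 30.5]
ee_rot: [0.134, 0.991, 0.001, 0.001]
ft_force: [-0.1, 0.2, -1.5]
opening: 0.575
grip_force: 29.9
t 6.85 tcp [528.6 225.8  30.5] yawy 74.6 open 0.575 grip 29.9 F [-0.1  0.2 -1.5] q [ 0.36  0.29  1.99 -0.    0.85 -0.94] tilt [ 0.003  0.001 -1.   ]
dp tool mm [ 1.2 -2.   8. ] twist z deg (tool) -0.0 share -0.0002
```

```bash
python3 -m jog '[{"dp":[0.001,-0.001,0.003],"twist":[0,0,0],"claw":0.6},{"dp":[0,0,0.002],"twist":[0,0,0],"claw":0.6},{"dp":[0,0,0.001],"twist":[0,0,0],"claw":0.6},{"dp":[0,0,0],"twist":[0,0,0],"claw":0.6}]'
python3 -m jog '[{"dp":[0,0,0.001],"twist":[0,0,0],"claw":0.6},{"dp":[0,0,0],"twist":[0,0,0],"claw":0.6}]'
```

```text
time: 7.25
tool_pos: [527.0, 225.1, 23.8]
ee_rot: [0.134, 0.991, 0.0, 0.001]
ft_force: [0.5, -0.1, 2.0]
opening: 0.573
grip_force: 29.8
time: 7.45
tool_pos: [527.6, 225.2, 23.2]
ee_rot: [0.134, 0.991, 0.001, 0.001]
ft_force: [2.0, 0.0, 4.6]
opening: 0.573
grip_force: 29.6
```

Contact shows about 6 N up, so the ball is seating. I'll release it gently.

```bash
python3 -m jog '[{"dp":[0,0,0],"twist":[0,0,0],"claw":0.42},{"dp":[0,0,0],"twist":[0,0,0],"claw":0.4},{"dp":[0,0,0],"twist":[0,0,0],"claw":0.35},{"dp":[0,0,0],"twist":[0,0,0],"claw":0.25},{"dp":[0,0,0],"twist":[0,0,0],"claw":0.15},{"dp":[0,0,0],"twist":[0,0,0],"claw":0.15},{"dp":[0,0,-0.01],"twist":[0,0,0],"claw":0.15},{"dp":[0,0,-0.03],"twist":[0,0,0],"claw":0.15}]'
python3 -m jog '[{"dp":[0,0,-0.04],"twist":[0,0,0],"claw":0},{"dp":[0,0,-0.04],"twist":[0,0,0],"claw":0},{"dp":[0,0,-0.01],"twist":[0,0,0],"claw":0}]'
python3 - <<'E'
from h import *
need((494,-379,150),74.6)
im=robot.read_camera("wrist");cv2.imwrite("pics/w3.png",im)
h=cv2.cvtColor(im,cv2.COLOR_BGR2HSV);k=cv2.inRange(h,(18,190,60),(35,255,255))
for ct in cv2.findContours(k,0,2)[0]:
    if cv2.contourArea(ct)>300:
        (u,v),r=cv2.minEnclosingCircle(ct);print(round(u),round(v),round(r),onz("wrist",(u,v),42).round(1))
E
```

```text
time: 8.25
tool_pos: [521.7, 222.7, 58.4]
ee_rot: [0.134, 0.991, -0.003, -0.005]
ft_force: [0.3, 0.4, -0.0]
opening: 0.851
grip_force: 0.0
time: 8.55
tool_pos: [528.0, 225.0, 156.7]
ee_rot: [0.134, 0.991, 0.001, 0.003]
ft_force: [0.2, 0.9, 0.5]
opening: 1.004
grip_force: 0.0
t 8.55 tcp [528.  225.  156.7] yawy 74.6 open 1.004 grip 0.0 F [0.2 0.9 0.5] q [ 0.36  0.14  1.91 -0.    1.09 -0.94] tilt [ 0.005  0.001 -1.   ]
dp tool mm [-128.  -591.2    5.6] twist z deg (tool) -0.0 share -0.0002
319 235 34 [527.9 225.5  42. ]
```

View pics/w3.png

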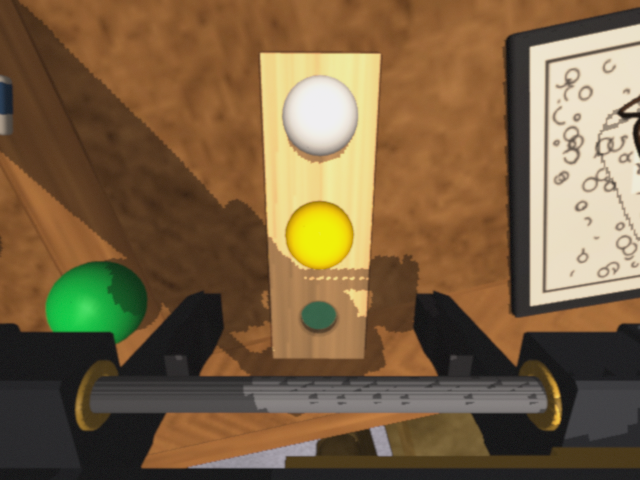

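Yellow sits in the middle dimple at (320,235), white is unmoved at (320,115), and the empty dimple is at (318,316). On to the red ball.

```bash
python3 -m jog '[{"dp":[-0.010,-0.046,0],"twist":[0,0,0],"claw":0},{"dp":[-0.010,-0.046,0],"twist":[0,0,0],"claw":0},{"dp":[-0.010,-0.046,0],"twist":[0,0,0],"claw":0},{"dp":[-0.010,-0.046,0],"twist":[0,0,0],"claw":0},{"dp":[-0.010,-0.046,0],"twist":[0,0,0],"claw":0},{"dp":[-0.010,-0.046,0],"twist":[0,0,0],"claw":0},{"dp":[-0.010,-0.046,0],"twist":[0,0,0],"claw":0},{"dp":[-0.010,-0.046,0],"twist":[0,0,0],"claw":0}]'
python3 -m jog '[{"dp":[-0.010,-0.046,0],"twist":[0,0,0],"claw":0},{"dp":[-0.010,-0.046,0],"twist":[0,0,0],"claw":0},{"dp":[-0.010,-0.046,0],"twist":[0,0,0],"claw":0},{"dp":[-0.010,-0.046,0],"twist":[0,0,0],"claw":0},{"dp":[-0.008,-0.030,0],"twist":[0,0,0],"claw":0},{"dp":[0,-0.01,0],"twist":[0,0,0],"claw":0},{"dp":[0,0,0],"twist":[0,0,0],"claw":0},{"dp":[0,0,0],"twist":[0,0,0],"claw":0}]'
python3 -c "
from look import *
ball('red_ball_center',26.2,7,'pics/w4.png');need((494,-379,7),74.6)"
```

```text
time: 9.4
tool_pos: [502.7, -152.7, 149.6]
ee_rot: [0.134, 0.991, 0.0, -0.002]
ft_force: [0.2, 0.5, -0.3]
opening: 1.002
grip_force: 0.0
time: 10.2
tool_pos: [490.9, -378.3, 150.5]
ee_rot: [0.134, 0.991, 0.001, -0.001]
ft_force: [0.6, 0.7, 0.3]
opening: 1.002
grip_force: 0.0
red_ball_center 0.9 [317. 235.] [ 493.3 -380.3   26.2]
blob 319 234 33 [ 493.3 -378.7   26.2]
t 10.3 tcp [ 491.7 -378.   151.3] yawy 74.6 open 1.005 grip 0.0 F [ 0.2 -0.3 -0.5] q [-0.7   0.23  1.81  0.    1.1  -2.  ] tilt [-0.001  0.001 -1.   ]
dp tool mm [ -2.7  -0.5 144.3] twist z deg (tool) 0.0 share 0.0002
```

View pics/w4.png

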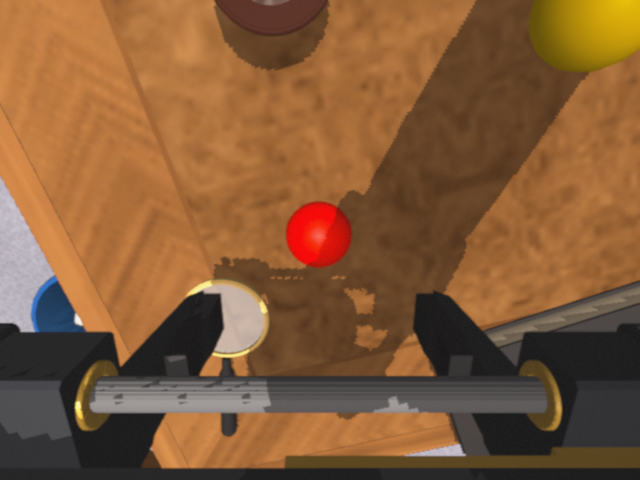

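The red ball is at (319,234), under the grasp line, and the magnifier at (225,318) is outside the finger strip. Descending.

```bash
python3 -m jog '[{"dp":[-0.001,0,0.04],"twist":[0,0,0],"claw":0},{"dp":[-0.001,0,0.04],"twist":[0,0,0],"claw":0},{"dp":[0,0,0.035],"twist":[0,0,0],"claw":0},{"dp":[0,0,0.018],"twist":[0,0,0],"claw":0},{"dp":[0,0,0.010],"twist":[0,0,0],"claw":0},{"dp":[0,0,0],"twist":[0,0,0],"claw":0},{"dp":[0,0,0],"twist":[0,0,0],"claw":0.3},{"dp":[0,0,0],"twist":[0,0,0],"claw":0.4}]'
```

```text
time: 11.1
tool_pos: [495.2, -381.3, 10.9]
ee_rot: [0.134, 0.991, -0.001, 0.001]
ft_force: [-0.4, 0.1, -0.1]
opening: 0.845
grip_force: 0.0
```

```bash
python3 -m jog '[{"dp":[0,0,0],"twist":[0,0,0],"claw":0.4},{"dp":[0,0,0],"twist":[0,0,0],"claw":0.5},{"dp":[0,0,0],"twist":[0,0,0],"claw":0.6},{"dp":[0,0,0],"twist":[0,0,0],"claw":0.6},{"dp":[0,0,0],"twist":[0,0,0],"claw":0.6},{"dp":[0,0,0],"twist":[0,0,0],"claw":0.6},{"dp":[0,0,0],"twist":[0,0,0],"claw":0.6},{"dp":[0,0,0],"twist":[0,0,0],"claw":0.6}]'
```

```text
time: 11.9
tool_pos: [494.3, -380.8, 9.6]
ee_rot: [0.134, 0.991, -0.0, 0.0]
ft_force: [0.5, 0.8, 5.5]
opening: 0.575
grip_force: 30.0
```

```bash
python3 -m jog '[{"dp":[0,0,-0.02],"twist":[0,0,0],"claw":0.6},{"dp":[0,0,-0.04],"twist":[0,0,0],"claw":0.6},{"dp":[0,0,-0.04],"twist":[0,0,0],"claw":0.6},{"dp":[0,0,-0.04],"twist":[0,0,0],"claw":0.6},{"dp":[0,0.01,-0.01],"twist":[0,0,0],"claw":0.6},{"dp":[0,0.02,0],"twist":[0,0,0],"claw":0.6}]'
python3 -c "
from h import *
need((609.5,202.5,150),74.6)"
```

```text
time: 12.5
tool_pos: [502.6, -352.4, 160.4]
ee_rot: [0.135, 0.991, -0.001, 0.001]
ft_force: [1.1, -0.2, -2.3]
opening: 0.579
grip_force: 30.0
t 12.5 tcp [ 502.6 -352.4  160.4] yawy 74.5 open 0.579 grip 30.0 F [ 1.1 -0.2 -2.3] q [-0.65  0.21  1.82 -0.    1.11 -1.95] tilt [ 0.003 -0.002 -1.   ]
dp tool mm [ 45.8 563.3   9.4] twist z deg (tool) -0.1 share -0.0008
```

```bash
python3 -m jog '[{"dp":[0.004,0.044,0],"twist":[0,0,0],"claw":0.6},{"dp":[0.004,0.044,0],"twist":[0,0,0],"claw":0.6},{"dp":[0.004,0.044,0],"twist":[0,0,0],"claw":0.6},{"dp":[0.004,0.044,0],"twist":[0,0,0],"claw":0.6},{"dp":[0.004,0.044,0],"twist":[0,0,0],"claw":0.6},{"dp":[0.004,0.044,0],"twist":[0,0,0],"claw":0.6},{"dp":[0.004,0.044,0],"twist":[0,0,0],"claw":0.6},{"dp":[0.004,0.044,0],"twist":[0,0,0],"claw":0.6}]'
python3 -m jog '[{"dp":[0.004,0.044,0],"twist":[0,0,0],"claw":0.6},{"dp":[0.004,0.044,0],"twist":[0,0,0],"claw":0.6},{"dp":[0.003,0.044,0],"twist":[0,0,0],"claw":0.6},{"dp":[0.003,0.044,0],"twist":[0,0,0],"claw":0.6},{"dp":[0,0.022,0],"twist":[0,0,0],"claw":0.6},{"dp":[0,0.01,0],"twist":[0,0,0],"claw":0.6},{"dp":[0,0,0],"twist":[0,0,0],"claw":0.6},{"dp":[0,0,0],"twist":[0,0,0],"claw":0.6}]'
python3 - <<'E'
from h import *
need((609.5,202.5,25),74.6)
im=robot.read_camera("wrist");cv2.imwrite("pics/w5.png",im)
h=cv2.cvtColor(im,cv2.COLOR_BGR2HSV);
for lo,z in(((18,190,60),42),((55,60,40),18)):
  k=cv2.inRange(h,lo,(35,255,255) if z==42 else (95,190,255))
  for ct in cv2.findContours(k,0,2)[0]:
    if cv2.contourArea(ct)>100:
        (u,v),r=cv2.minEnclosingCircle(ct);print(round(u),round(v),round(r),onz("wrist",(u,v),z).round(1))
E
```

```text
time: 13.3
tool_pos: [561.6, -0.5, 155.0]
ee_rot: [0.134, 0.991, -0.0, -0.003]
ft_force: [-0.2, -0.3, -0.9]
opening: 0.578
grip_force: 30.0
time: 14.1
tool_pos: [605.0, 199.7, 157.1]
ee_rot: [0.134, 0.991, -0.001, -0.001]
ft_force: [0.4, 0.3, -1.4]
opening: 0.579
grip_force: 30.0
t 14.1 tcp [605.  199.7 157.1] yawy 74.6 open 0.579 grip 30.0 F [ 0.4  0.3 -1.4] q [ 0.28  0.26  1.77 -0.    1.12 -1.02] tilt [-0.003 -0.001 -1.   ]
dp tool mm [ -3.9   4.2 132.1] twist z deg (tool) -0.0 share -0.0001
326 123 39 [527.6 225.5  42. ]
324 230 18 [609.1 202.3  18. ]
72 212 17 [539.7   8.   18. ]
82 205 56 [536.7  18.6  18. ]
```

View pics/w5.png

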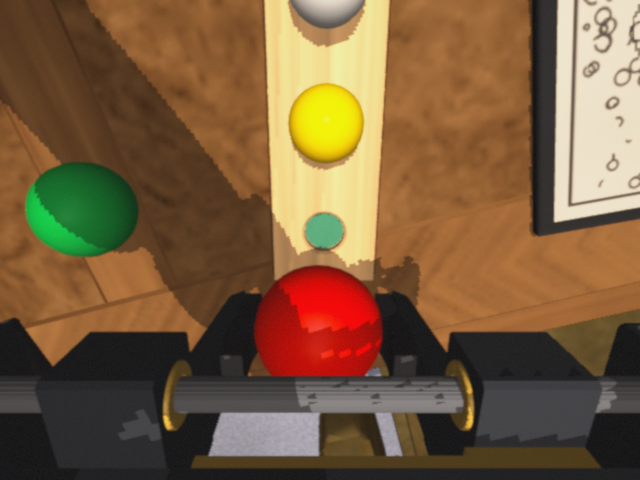

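The red ball is held at (320,325), the target dimple is at (324,230), about (609,202) in the world, and yellow is seated at (326,123). Descending.

```bash
python3 -m jog '[{"dp":[-0.004,0.004,0.03],"twist":[0,0,0],"claw":0.6},{"dp":[0,0,0.04],"twist":[0,0,0],"claw":0.6},{"dp":[0,0,0.03],"twist":[0,0,0],"claw":0.6},{"dp":[0,0,0.015],"twist":[0,0,0],"claw":0.6},{"dp":[0,0,0.006],"twist":[0,0,0],"claw":0.6},{"dp":[0,0,0],"twist":[0,0,0],"claw":0.6},{"dp":[0,0,0],"twist":[0,0,0],"claw":0.6},{"dp":[0,0,0],"twist":[0,0,0],"claw":0.6}]'
python3 -c "
from h import *
need((609.3,202.4,25),74.6)"
```

```text
time: 14.95
tool_pos: [613.1, 203.6, 40.2]
ee_rot: [0.134, 0.991, 0.001, 0.002]
ft_force: [0.4, -0.0, -1.2]
opening: 0.576
grip_force: 30.0
t 14.95 tcp [613.1 203.6  40.2] yawy 74.6 open 0.576 grip 30.0 F [ 0.4 -0.  -1.2] q [ 0.28  0.39  1.83 -0.    0.92 -1.02] tilt [ 0.004  0.001 -1.   ]
dp tool mm [ 3.4 -2.2 15.2] twist z deg (tool) -0.0 share -0.0002
```

```bash
python3 -m jog '[{"dp":[0.002,-0.001,0.006],"twist":[0,0,0],"claw":0.6},{"dp":[0.001,0,0.003],"twist":[0,0,0],"claw":0.6},{"dp":[0,0,0.002],"twist":[0,0,0],"claw":0.6},{"dp":[0,0,0],"twist":[0,0,0],"claw":0.6},{"dp":[0,0,0],"twist":[0,0,0],"claw":0.6}]'
python3 -m jog '[{"dp":[0,0,0.002],"twist":[0,0,0],"claw":0.6},{"dp":[0,0,0],"twist":[0,0,0],"claw":0.6}]'
```

```text
time: 15.45
tool_pos: [608.9, 203.2, 27.5]
ee_rot: [0.134, 0.991, 0.0, 0.001]
ft_force: [0.6, -0.5, 1.9]
opening: 0.577
grip_force: 30.0
time: 15.65
tool_pos: [610.1, 203.2, 26.6]
ee_rot: [0.134, 0.991, 0.0, 0.002]
ft_force: [1.0, -1.7, 5.6]
opening: 0.58
grip_force: 30.0
```

```bash
python3 -m jog '[{"dp":[0,0,0],"twist":[0,0,0],"claw":0.42},{"dp":[0,0,0],"twist":[0,0,0],"claw":0.4},{"dp":[0,0,0],"twist":[0,0,0],"claw":0.35},{"dp":[0,0,0],"twist":[0,0,0],"claw":0.25},{"dp":[0,0,0],"twist":[0,0,0],"claw":0.15},{"dp":[0,0,0],"twist":[0,0,0],"claw":0.15},{"dp":[0,0,-0.01],"twist":[0,0,0],"claw":0.15},{"dp":[0,0,-0.03],"twist":[0,0,0],"claw":0.15}]'
python3 -m jog '[{"dp":[0,0,-0.04],"twist":[0,0,0],"claw":0},{"dp":[0,0,-0.04],"twist":[0,0,0],"claw":0},{"dp":[0,0,-0.01],"twist":[0,0,0],"claw":0},{"dp":[0,0,0],"twist":[0,0,0],"claw":0},{"dp":[0,0,0],"twist":[0,0,0],"claw":0}]'
python3 - <<'E'
from h import *
a=robot.read_camera("wrist");b=robot.read_camera("scene")
cv2.imwrite("pics/fin.png",np.hstack([cv2.resize(a,(400,300)),cv2.resize(b[150:360,200:480],(400,300))]))
E
```

```text
time: 16.45
tool_pos: [605.3, 202.2, 62.2]
ee_rot: [0.134, 0.991, -0.001, -0.003]
ft_force: [-0.6, -0.7, 0.8]
opening: 0.848
grip_force: 0.0
time: 16.95
tool_pos: [607.6, 202.8, 154.0]
ee_rot: [0.134, 0.991, -0.0, -0.001]
ft_force: [-0.5, 0.1, -0.9]
opening: 1.002
grip_force: 0.0
```

View pics/fin.png

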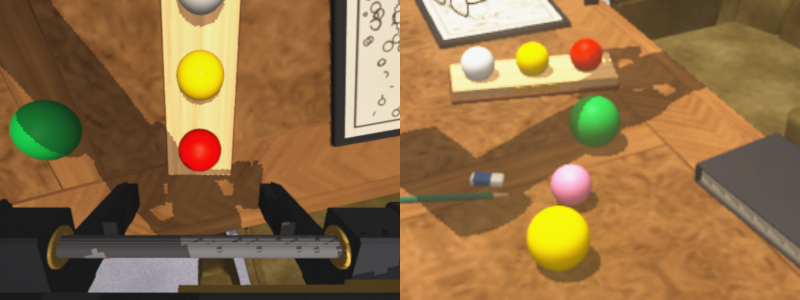

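White, yellow and red sit evenly in the rack, at (478,64), (533,58) and (586,55) in the right half. The gripper is clear of everything.

```bash
python3 -c "
from h import *
print(robot.hand_in())"
```

```text
the job is handed in; nothing more can be done
None
```

The small yellow ball is in the rack's middle dimple and the red ball in the empty end dimple; the white ball stayed in its place, nothing fell off the desk, and I handed the job in at about 17 s on the robot's clock.

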